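# Raise the weighted flap of the slide press with its lever

## Robot

A 6-joint arm with a two-finger parallel gripper is mounted at the origin on the work surface. World frame = base frame: x ahead of the robot, y to its left, z up, the work surface at z = 0. Lengths are in mm, angles in rad, forces in N, time in s.
With the tool pointing down it reaches from about 400 to 925 mm from the base axis. Payload 12.5 kg.
Tool frame: the origin (TCP) lies midway between the tips of the shut fingers; the grasp point (between the pads) lies 19 mm behind it (r.tcp_to_grasp is the distance from the TCP to the grasp point, in mm); z points along the fingers, y is the direction in which the jaws open and shut (so a half turn about z gives the same grasp; the last joint's range is limited). The gripper opens to 95 mm and grips with 3 to 60 N. Pads are 20 mm wide; open, the fingers measure 119 mm over their backs; the gripper's body (75 mm by 180 mm) begins 59 mm behind the grasp point.
Start: joints at [-0.106, 0.491, 1.559, -0, 1.092, -0.106], TCP at [625.017, 0.021, 214.661] pointing down, gripper open.
Joint ranges: [-3.1, 3.1], [-0.84, 2.19], [0.05, 2.79], [-1.13, 4.28], [0.06, 2.93], [-2.69, 2.69]. Speed limits (rad/s): [2.22, 2.22, 2.79, 3.14, 3.14, 3.14].

## Interface

Orientations are given as a 3x3 rotation matrix whose columns are the frame's x, y, z axes.
In Python, from cell import r gives the robot as it stands.
- The arm moves only by the tool apply_moves, never from a script. Its arguments are lists of equal length, an entry for each row: "slide": the shift along the world's x, y, z in m, a list of three; "turn": the turn about the world's z in degrees; "grip": the closure, from -1 (fully open) to 1 (shut). A call has 1 to 20 rows; each row is the pose to reach, as a shift and turn from the pose measured when the call began; what a row does not reach only later rows make up. A row lasts 1/12 s, in which the tool goes at most 41.7 mm and 7.16 degrees, less where a joint would pass 70% of its speed; a pose out of reach is approached as far as the arm can. A call with a gripper value outside its range is refused whole. The fingers move at their own pace and stop on an object; the grip force is fixed at half the most. Time passes only in rows, so rows that repeat a pose let the fingers close. It gives the time, the measured TCP pose, the force and the opening at its end, in the units of the state.
- r.sense(): the state, without advancing time (a new reading comes with each control period).
- r.read_camera(name): name is "scene" or "side" or "wrist"; returns (picture, depth): 400x640x3 uint8, blue, green, red; 400x640 float32, mm along the optical axis (not along the pixel's ray), 0 where there is no reading.
- r.camera_info(name): a dict with "fx", "fy", "cx", "cy" (pixels), "distortion" ([k1, k2, p1, p2, k3] as OpenCV has them; the pictures are not rectified), "extrinsics" (4x4, takes a point from world to camera coordinates). Camera axes: x right, y down, z forward; pixel columns grow to the right and rows downward; lengths in mm; the calibration is good to about 2 mm. A picture is of the moment at which its call begins: read the wrist's pose just before it. camera_info takes no time and is no camera call; for the wrist camera it gives the pose at the moment of the call.
- r.close_job(): hands the job in, once; it reports no verdict.
Trained networks look in the newest picture that a camera, given by its name, has taken for a name from the list of things; names that differ only in an ending like _2 or _b are one class to them, and where a whole thing is asked for, a point or a joint stands for the part that bears it (a point fixed in the world has none). Each returns a list of dicts, best first, with "p" (0 to 1); they miss things now and then, are a little off and sometimes report something else, mostly with a low value. They report only what shows in the picture. A call takes as long as a camera call.
- r.boxes_of(target, camera): "box" ([left, top, right, bottom] in pixels, round what is visible of it).
- r.trace(target, camera): "region" (400x640 bool, what is visible of it) and "box" ([left, top, right, bottom] in pixels, round what is visible of it).
- r.mark_of(target, camera): "at" ([column, row] in pixels: a listed point, or the origin of a listed thing).
The state is a dict: "clock": time; "joint_pos": joint angles; "joint_vel": joint speeds; "effort": joint torques, N m; "position": TCP position; "eef_rot": TCP orientation; "ft_force": force on the tool from outside, world axes, zero at the start; "moment": the same for the moment, N m; "finger_gap": opening from 0.0 (shut) to 1.0 (fully open).
Only numpy, scipy, OpenCV 4.12 (cv2) and the standard library are available. Lean on these libraries where they do the work, as an engineer would, in place of code of your own. Each camera call takes 0.05 s, during which the arm holds its last target. There are 200 camera calls.

## Task

Open the slide press so that the slides under its heavy steel flap can be reached: with the fingertips, push the lock's upright tab towards the lever as far as it goes, so that its block comes out from under the lever, then press the lever's long end all the way down and finish while holding it down, with the flap raised. Raise the flap by the lever only, without touching it, and do not pick up or disturb the things standing around the press.

Things in the scene. Friction and masses are not known exactly. Their poses are not given: they have to be found in the camera images.
- press: Grey press base 315 x 130 mm, 12 mm thick, fixed; place and yaw vary. Origin: on the table, under the lever pivot. x: level, from pivot to flap (the long arm points to -x); z up. In this frame: lever pivot x 0, z 36; flap hinge x 12, z 50 mm, both along y. A wing (x -125 to -55, y -140 to -60 mm, 12 thick) carries the lock; its bar sticks out to y -118 mm, z 14 to 24.
- lever_pad (a point): Steel pad 44 x 44 x 6 mm at the end of the long arm (bar 20 mm wide). Point: centre of its top face; moves with the lever. In the press frame: at rest x -145, y 0, z 116 mm, sloping 25 degrees (outer end higher); fully pressed x -165, z 50 mm, nearly level; it swings on a 165 mm radius about the pivot. Pressing takes 4 to 12 N; let go, it rises again.
- lever_arm: The whole lever: a cranked steel bar 20 mm wide and 10 mm thick, long arm about 185 mm with the pad at its end, short arm 60 mm with a roller under the flap. Origin: on its pivot, mid-width; x towards the short end when at rest.
- lever (a joint): Lever angle in rad: 0 at rest (long end up, short end under the flap), grows as the long end goes down, 0.42 at its bottom stop. While the lock's block is under the arm it stops at about 0.03.
- lock_tab (a point): Upright dark steel tab, 50 mm along press x, 8 mm thick along press y, 50 mm tall. Point: middle of its top edge; in the press frame x -90, y -110, z 75 mm when locked. A low bar joins it to a block (20 x 24 mm, top at 66 mm) under the long arm. Push its outer face (away from the lever) along press +y: the block leaves on the lever's far side. Slides at 1 to 3 N, stays where left.
- lock (a joint): Travel of the lock in m: 0 to 0.008 at the start (block under the lever), grows along the press +y axis, 0.045 at its end stop.
- flap_plate: The heavy flap: a plain steel plate 122 x 130 mm, 12 mm thick, about 1 to 1.7 kg, lying shut over six glass slides, upper face 54 mm above the table. Origin: on its hinge line, middle of the width; its x axis points from the hinge to the free edge, 136 mm away.
- flap (a joint): Flap angle in rad: 0 shut, grows as the free edge rises; the fully pressed lever brings it to about 0.54. It rests on the lever's short end and falls shut when the lever rises.
- canister: Bystander to leave alone: white film canister with a lid, 34 mm across, 51 mm tall, loose. Origin: centre of its underside.
- cup_a: Bystander to leave alone: clear plastic cup, 52 mm across, 55 mm tall, loose. Origin: centre of its underside.
- cup_b: Bystander to leave alone: second clear plastic cup, 52 mm across, 55 mm tall, loose. Origin: centre of its underside.
- dropper: Bystander to leave alone: amber dropper bottle, 34 mm across, 75 mm tall, loose. Origin: centre of its underside.
- slide_box: Bystander to leave alone: closed white slide box, 84 x 34 mm, 30 mm tall, loose. Origin: centre of its underside.
- objective: Bystander to leave alone: steel microscope objective standing upright, 28 mm across, 45 mm tall, loose. Origin: centre of its underside.
- petri: Bystander to leave alone: closed petri dish, 60 mm across, 14 mm tall, loose. Origin: centre of its underside.

How it is judged (in metres and radians):
On the way, in this order (a step that is already met when the one before it is completed fails the run):
1. the lock is pushed to its end while the lever is still up (value of joint lock above 0.036 m and value of joint lever below 0.1 rad), for 0.1 s.
2. the lever is pressed all the way down by the robot and the flap is up (value of joint lever above 0.37 rad and value of joint flap above 0.4 rad and contact force between any of the fingers, the arm and lever_arm above 1 N), for 0.2 s.
At the end, for the whole second after the job is handed in: The lock is at its end stop (over 36 of 45 mm), the lever is held down (over 0.37 of 0.42 rad, the robot pressing with more than 1 N), the flap stands raised and still (over 0.40 rad), and each bystander is within 20 mm of where it stood (all of step 2 and value of joint lock above 0.036 m and velocity of joint flap between -0.05 and 0.05 rad/s and distance of each of canister, cup_a, cup_b, dropper, slide_box, objective, petri from where it was at the start of the episode below 0.02 m); the arm keeps its last pose, push and grip.
It fails at once if the robot touches the flap itself (contact force between any of the fingers, the arm and flap_plate above 0.5 N).
It fails at once if something standing around the press is pushed more than 20 mm (distance of any of canister, cup_a, cup_b, dropper, slide_box, objective, petri from where it was at the start of the episode above 0.02 m).
It fails at once if something standing around the press is lifted (height (world z) of any of canister, cup_a, cup_b, dropper, slide_box, objective, petri above 0.012 m).
It fails at once if something standing around the press is tipped over (angle between any of canister, cup_a, cup_b, dropper, slide_box, objective, petri's own z axis and vertical above 0.35 rad).
It also fails if it takes over 38 s, if anything falls off the work surface, if the arm or the gripper's body presses on something with over 40 N, if the wrist force passes 120 N, or if a joint passes its speed limit or range.

## Working session

There is one attempt and no reset: what is moved stays moved. The work goes in short steps, Python scripts to look and compute and a tool call to move; the robot and the scene stay as the last step left them, time stands still between calls to the robot, and variables do not carry over. Pictures are saved under pics/ and viewed, about 8 in all and at most 12, crops included, and the job is handed in when it is done.

Besides the shell and the picture viewer there is one more tool, called as name(argument=value, ...) on one line, values as JSON. apply_moves: Moves the arm, as the interface text tells. Its arguments: {"type":"object","properties":{"slide":{"type":"array","items":{"type":"array","items":{"type":"number"}}},"turn":{"type":"array","items":{"type":"number"}},"grip":{"type":"array","items":{"type":"number"}}},"required":["slide","turn","grip"]}

```bash
mkdir -p pics; cat > h.py <<'E'
import numpy as np, cv2
from cell import r
def to_world(cam,uv,depth=None,z=None):
    i=r.camera_info(cam);K=np.array([[i['fx'],0,i['cx']],[0,i['fy'],i['cy']],[0,0,1]])
    T=np.linalg.inv(np.array(i['extrinsics']))
    p=cv2.undistortPoints(np.array(uv,float).reshape(-1,1,2),K,np.array(i['distortion'])).reshape(-1,2)
    d=np.c_[p,np.ones(len(p))]@T[:3,:3].T; o=T[:3,3]
    s=np.asarray(depth).reshape(-1,1) if depth is not None else ((z-o[2])/d[:,2])[:,None]
    return o+s*d
def project(cam,P):
    i=r.camera_info(cam);K=np.array([[i['fx'],0,i['cx']],[0,i['fy'],i['cy']],[0,0,1]])
    E=np.array(i['extrinsics']);rv=cv2.Rodrigues(E[:3,:3])[0]
    return cv2.projectPoints(np.array(P,float).reshape(-1,1,3),rv,E[:3,3],K,np.array(i['distortion']))[0].reshape(-1,2)
E
python3 - <<'E'
from h import *
for c in ['scene','side']:
    im,d=r.read_camera(c); cv2.imwrite(f'pics/{c}0.png',im); np.save(f'{c}.npy',d)
    for t in ['press','lever_pad','lever_arm','lock_tab','flap_plate','canister','cup_a','dropper','slide_box','objective','petri']:
        m=r.mark_of(t,c)[:2]
        for k in m:
            u,v=k['at']; dd=d[int(np.clip(v,0,399)),int(np.clip(u,0,639))]
            print(c,t,round(k['p'],2),np.round(k['at'],1),np.round(to_world(c,[k['at']],depth=[dd])[0]))
print(r.sense())
E
```

```text
scene press 0.63 [278.6 221.5] [ 623. -102.   12.]
scene press 0.4 [282.6 265.3] [700.  13.  15.]
scene lever_pad 0.56 [335.6 203.5] [562.  22. 115.]
scene lever_arm 0.98 [279.  207.1] [ 614. -110.   47.]
scene lock_tab 0.6 [335.9 181. ] [ 408. -139.    1.]
scene flap_plate 0.67 [272.9 200.4] [ 602. -151.   33.]
scene flap_plate 0.16 [284.6 264.7] [696.  15.  17.]
scene canister 0.91 [283.7 268.9] [699.  15.   5.]
scene cup_a 0.86 [329.8 276.9] [648. 103.  19.]
scene cup_a 0.75 [390.  225.2] [438.  77.  16.]
scene dropper 0.53 [278.8 208.2] [ 620. -103.   51.]
scene dropper 0.46 [283.3 178.3] [682.   7. 233.]
scene slide_box 0.61 [239.2 244. ] [736. -95.  18.]
scene objective 0.44 [309.2 186.9] [ 488. -153.   14.]
scene petri 0.74 [220.7 191.8] [ 691. -236.   53.]
scene petri 0.57 [280.2 178.3] [680.  -5. 225.]
side press 0.96 [339.5 257.3] [ 599. -167.   53.]
side lever_pad 0.83 [308.6 179.7] [554.  11. 111.]
side lever_arm 0.79 [342.4 247.7] [ 608. -138.   51.]
side lock_tab 0.64 [278.4 220.7] [485.  14.   1.]
side flap_plate 0.83 [343.4 243.8] [ 612. -123.   47.]
side canister 0.7
[... 432 characters left out ...]
e-05,
        1.09169597e+00, -1.05596420e-01]), 'joint_vel': array([-0.00200185,  0.00038632, -0.00068725,  0.0005852 ,  0.00117022,
       -0.00060424]), 'effort': array([-1.02772545e-03, -6.12480140e+01, -2.58425814e+01,  6.92950934e-02,
        4.45402286e-02,  1.06579219e-05]), 'position': array([ 6.25007673e+02, -2.56139213e-03,  2.14651291e+02]), 'eef_rot': array([[ 5.77452038e-05,  9.99999996e-01,  7.22468827e-05],
       [ 9.99999998e-01, -5.77457903e-05,  8.11619790e-06],
       [ 8.12036982e-06,  7.22464139e-05, -9.99999997e-01]]), 'ft_force': array([-0.18135089,  0.14095976,  0.17694838]), 'moment': array([-0.01609491, -0.01579636, -0.00112019]), 'finger_gap': 0.9990033890227817}
```

View pics/scene0.png

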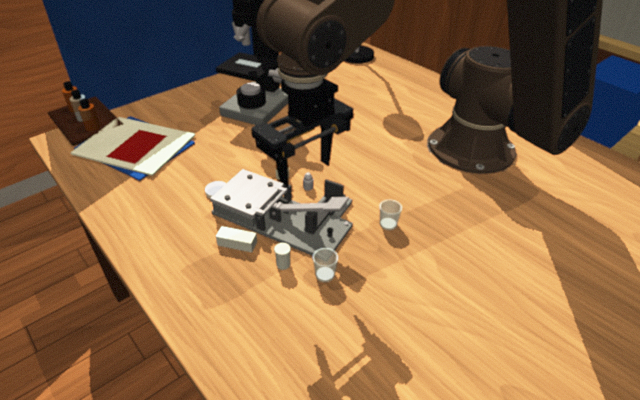

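View pics/side0.png

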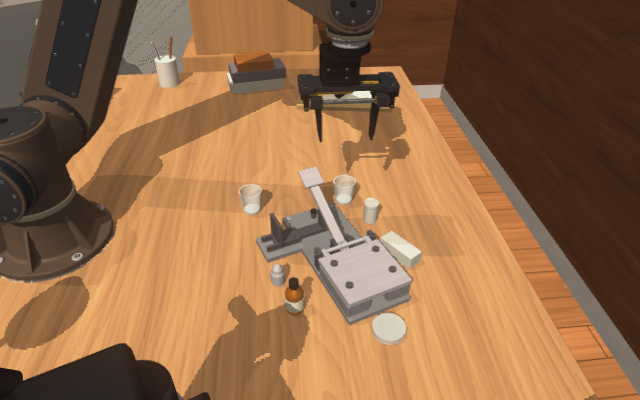

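Side view: the pad is at px (311,177), the tab at (278,232), the flap at (360,270). The objective and dropper stand near (277,275) and (294,298), and the cups at (251,198) and (344,190). Next I fit the press frame from depth.

```bash
cat > fit.py <<'E'
from h import *
def cloud(t,c,d):
    k=r.trace(t,c)
    if not k: return None
    v,u=np.nonzero(cv2.erode(k[0]['region'].astype(np.uint8),np.ones((2,2)))&(d>0))
    return k[0]['p'],to_world(c,np.c_[u,v],depth=d[v,u])
out={}
for c in ['scene','side']:
    im,d=r.read_camera(c)
    for t in ['flap_plate','lever_pad','lever_arm','lock_tab','press','canister','cup_a','dropper','slide_box','objective','petri']:
        q=cloud(t,c,d)
        if q is None: print(c,t,'none');continue
        p,P=q; print(c,t,round(p,2),len(P),np.round(np.median(P,0)),np.round(np.percentile(P,3,axis=0)),np.round(np.percentile(P,97,axis=0)))
        out[c+t]=P
        if t=='flap_plate':
            Q=P[(P[:,2]>46)&(P[:,2]<62)]; R=cv2.minAreaRect(Q[:,:2].astype(np.float32)); print('  rect',R)
        if t=='lever_arm':
            m=P.mean(0);w=np.linalg.svd(P-m)[2][0]; print('  axis',m,w,np.degrees(np.arctan2(w[1],w[0])))
    for cls in ['cup_a']:
        for k in r.boxes_of(cls,c): print(c,cls,k)
np.savez('cl.npz',**out)
E
python3 fit.py
```

```text
scene flap_plate 0.88 1961 [ 645. -191.   55.] [ 576. -257.   47.] [ 709. -132.   58.]
  rect ((639.2681274414062, -190.62828063964844), (131.26512145996094, 142.0462646484375), 20.68707847595215)
scene lever_pad 0.96 485 [578.  -9.  94.] [ 545. -109.   45.] [611.  41. 123.]
scene lever_arm 0.81 478 [577.  -3.  97.] [ 544. -107.   47.] [609.  41. 123.]
  axis [576.93071037 -16.41143294  92.5883447 ] [ 0.30685714 -0.83770087 -0.45176979] -69.88177664993623
scene lock_tab 0.65 599 [539. -43.  46.] [476. -87.  18.] [596. -20.  74.]
scene press 0.92 6707 [610. -97.  37.] [ 487. -235.    9.] [707.  29. 111.]
scene canister 0.62 323 [695.  10.  40.] [679.  -8.   4.] [705.  17.  53.]
scene cup_a 0.66 627 [641.  83.  36.] [618.  58.   6.] [664. 104.  56.]
scene dropper 0.53 124 [ 486. -160.   26.] [ 475. -169.    6.] [ 493. -154.   45.]
scene slide_box 0.55 623 [542. -41.  45.] [476. -86.  17.] [597. -20.  75.]
scene objective 0.43 141 [ 485. -159.   24.] [ 472. -168.    2.] [ 493. -154.   43.]
scene petri 0.56 642 [641.  84.  35.] [618.  58.   2.] [664. 104.  56.]
scene cup_a {'box': [378.2
[... 657 characters left out ...]
4. -95.  18.] [582. -36.  76.]
side press 0.97 9270 [ 601. -160.   51.] [ 473. -273.   10.] [700.  12. 103.]
side canister 0.78 324 [690. -12.  35.] [677. -18.   1.] [708.  10.  53.]
side cup_a 0.84 486 [642.  62.  37.] [621.  53.   2.] [663. 101.  55.]
side dropper 0.68 493 [ 510. -250.   44.] [ 496. -257.   10.] [ 524. -239.   76.]
side slide_box 0.73 718 [ 730. -131.   29.] [ 702. -158.    6.] [759. -90.  33.]
side objective 0.74 260 [ 482. -178.   26.] [ 470. -183.    1.] [ 494. -166.   45.]
side petri 0.74 826 [ 667. -309.   15.] [ 642. -331.    6.] [ 692. -280.   18.]
side cup_a {'box': [335.2, 177.5, 355.8, 204.9], 'p': 0.96}
side cup_a {'box': [242.1, 182.4, 264.2, 217.3], 'p': 0.88}
```

```bash
python3 - <<'E'
from h import *
o=np.load('cl.npz'); a=np.radians(-70); ex=np.array([np.cos(a),np.sin(a)]); ey=np.array([-ex[1],ex[0]])
f=lambda P:np.c_[P[:,:2]@ex,P[:,:2]@ey,P[:,2]]
for c in ['scene','side']:
    L=f(o[c+'lever_arm']); pad=L[L[:,2]>104]
    print(c,'pad s',np.percentile(pad[:,0],[1,50,99]).round(1),'t',np.percentile(pad[:,1],[1,50,99]).round(1),'z',pad[:,2].max().round(1))
    q=np.polyfit(L[L[:,2]>70][:,0],L[L[:,2]>70][:,2],1);print(' slope deg',np.degrees(np.arctan(q[0])))
    for lo in range(-40,-190,-1): pass
    T=f(o[c+'lock_tab']); T=T[(T[:,2]>40)]
    k=T[T[:,1]<T[:,1].min()+30]
    print(' tab s',np.percentile(k[:,0],[1,50,99]).round(1),'t',np.percentile(k[:,1],[1,50,99]).round(1),'z',k[:,2].max().round(1))
    k=T[T[:,1]>T[:,1].min()+60]
    if len(k): print(' block s',np.percentile(k[:,0],[1,50,99]).round(1),'t',np.percentile(k[:,1],[1,50,99]).round(1),'z',k[:,2].max().round(1))
    F=f(o[c+'flap_plate']);F=F[(F[:,2]>48)&(F[:,2]<60)]
    print(' flap s',np.percentile(F[:,0],[1,50,99]).round(1),'t',np.percentile(F[:,1],[1,50,99]).round(1))
    C=o[c+'press']; L2=f(C); b=L2[(L2[:,2]>8)&(L2[:,2]<15)]
    print(' base s',np.percentile(b[:,0],[1,99]).round(1),'t',np.percentile(b[:,1],[1,99]).round(1))
print('ex',ex,'ey',ey)
E
```

```text
scene pad s [150.8 168.3 191.9] t [515.5 536.6 554.2] z 126.8
 slope deg -27.55223880367688
 tab s [205.7 227.4 250.6] t [426.5 430.8 433.7] z 76.3
 block s [218.8 224.1 236.2] t [527.1 546.  550.6] z 68.0
 flap s [336.4 400.8 464.3] t [473.2 540.1 598.4]
 base s [157.9 436.1] t [433.5 598.5]
side pad s [159.2 178.7 195.6] t [511.2 530.6 550.2] z 124.1
 slope deg -28.66872310948351
 tab s [213.4 241.4 258.4] t [423.5 424.7 431.2] z 77.8
 block s [227.2 236.8 241.7] t [525.2 526.4 529.4] z 58.7
 flap s [344.8 415.5 469.7] t [468.  526.9 592.6]
 base s [166.8 473.2] t [395.3 592.7]
ex [ 0.34202014 -0.93969262] ey [0.93969262 0.34202014]
```

apply_moves(slide=[[-0.174, -0.083, 0], [-0.174, -0.083, 0], [-0.174, -0.083, 0], [-0.174, -0.083, 0], [-0.174, -0.083, 0], [-0.174, -0.083, 0], [-0.174, -0.083, 0], [-0.174, -0.083, 0], [-0.174, -0.083, 0], [-0.174, -0.083, 0], [-0.174, -0.083, 0], [-0.174, -0.083, 0], [-0.174, -0.083, 0]], turn=[-7, -14, -21, -28, -35, -42, -49, -56, -63, -70, -70, -70, -70], grip=[1, 1, 1, 1, 1, 1, 1, 1, 1, 1, 1, 1, 1])

```text
clock: 3.58
position: [451.0, -83.0, 214.7]
eef_rot: [[0.938, 0.346, 0.0], [0.346, -0.938, -0.0], [0.0, 0.0, -1.0]]
ft_force: [-0.6, -1.4, 0.3]
finger_gap: 0.146
```

```bash
python3 - <<'E'
from h import *
ex=np.array([.34202,-.93969]);ey=-ex[::-1]*[1,-1]; ey=np.array([.93969,.34202])
for c in ['wrist','side']:
    im,d=r.read_camera(c)
    for t in ['lock_tab','lever_pad']:
        for k in r.mark_of(t,c)[:1]:
            w=to_world(c,[k['at']],z={'lock_tab':75,'lever_pad':116}[t])[0]
            print(c,t,round(k['p'],2),np.round(k['at']),w.round(1),'s,t',w[:2]@ex,w[:2]@ey)
            cv2.circle(im,tuple(int(x) for x in k['at']),4,(0,0,255),1)
    O=318*ex+533*ey
    for x,y,z in [(-90,-103,75),(-65,-107,75),(-115,-107,75),(-145,0,116),(-167,22,125),(-167,-22,125),(26,65,54),(26,-65,54),(148,65,54),(148,-65,54),(-125,-140,12),(-55,-140,12)]:
        p=O+x*ex+y*ey; u=project(c,[[*p,z]])[0]
        if abs(u).max()<2000: cv2.circle(im,(int(u[0]),int(u[1])),2,(0,255,0),-1)
    cv2.imwrite(f'pics/{c}1.png',im)
print(r.sense()['clock'],r.sense()['finger_gap'])
E
```

```text
wrist lock_tab 0.76 [320. 156.] [479.6 -71.1  75. ] s,t 230.86540158793105 426.39195706407236
wrist lever_pad 0.73 [249.  29.] [558.3  17.6 116. ] s,t 174.40276423073274 530.6606691598729
side lock_tab 0.69 [274. 221.] [479.1 -75.3  75. ] s,t 234.59017447219534 424.45273759969257
side lever_pad 0.83 [310. 178.] [556.4   9.1 116. ] s,t 181.79001606623027 525.9932367647475
3.8833 0.0018872473106272198
```

View pics/wrist1.png

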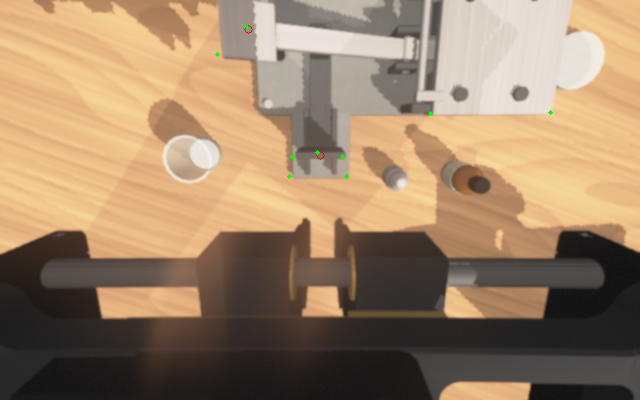

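View pics/side1.png

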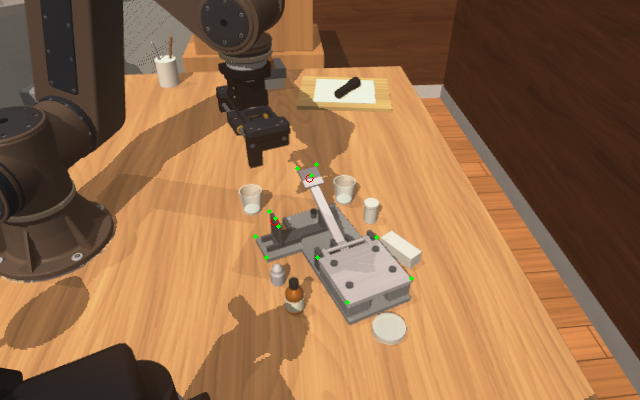

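The wrist view matches the model: tab at px (320,156), pad at (249,29), objective and dropper to the right of the tab. I go down outside the tab and start pushing.

apply_moves(slide=[[0, 0, -0.04], [0, 0, -0.08], [0, 0, -0.12], [0, 0, -0.16], [0, 0, -0.17], [0, 0, -0.17], [0.0094, 0.0034, -0.17], [0.0141, 0.0051, -0.17], [0.0188, 0.0068, -0.17], [0.0235, 0.0086, -0.17], [0.0282, 0.0103, -0.17], [0.0329, 0.012, -0.17], [0.0376, 0.0137, -0.17], [0.0423, 0.0154, -0.17], [0.047, 0.0171, -0.17], [0.047, 0.0171, -0.17]], turn=[0, 0, 0, 0, 0, 0, 0, 0, 0, 0, 0, 0, 0, 0, 0, 0], grip=[1, 1, 1, 1, 1, 1, 1, 1, 1, 1, 1, 1, 1, 1, 1, 1])

```text
clock: 5.22
position: [499.0, -65.6, 44.7]
eef_rot: [[0.939, 0.343, 0.001], [0.343, -0.939, -0.0], [0.001, 0.0, -1.0]]
ft_force: [-0.9, 0.3, 0.5]
finger_gap: 0.002
```

apply_moves(slide=[[0.0038, 0.0014, 0], [0.0066, 0.0024, 0], [0.0094, 0.0034, 0], [0.0113, 0.0041, 0], [0.0113, 0.0041, 0]], turn=[0, 0, 0, 0, 0], grip=[1, 1, 1, 1, 1])

```text
clock: 5.63
position: [502.4, -63.4, 44.4]
eef_rot: [[0.939, 0.344, -0.017], [0.344, -0.939, -0.0], [-0.016, -0.005, -1.0]]
ft_force: [-44.2, -34.6, 27.9]
finger_gap: 0.009
```

```bash
python3 - <<'E'
from h import *
ex=np.array([.34202,-.93969]);ey=np.array([.93969,.34202])
s=r.sense();print(s['clock'],s['position'].round(1),'t',s['position'][:2]@ey,s['ft_force'].round(2))
ims=[]
for c in ['wrist','side','scene']:
    im,d=r.read_camera(c)
    for k in r.mark_of('lock_tab',c)[:1]:
        w=to_world(c,[k['at']],z=75)[0];print(c,round(k['p'],2),w.round(1),'s,t',w[:2]@ex,w[:2]@ey)
    ims.append(im[100:300,200:420] if c!='wrist' else im[0:200,150:370])
cv2.imwrite('pics/push.png',cv2.resize(np.hstack(ims[:]),(792,240)))
E
```

```text
5.6333 [502.4 -63.4  44.4] t 450.38829434407813 [-44.16 -34.63  27.92]
wrist 0.97 [517.1 -57.2  75. ] s,t 230.61710739829837 466.34824998316077
side 0.72 [517.7 -59.4  75. ] s,t 232.9217324750683 466.1896753958692
scene 0.72 [522.4 -54.   75. ] s,t 229.44925144900745 472.42680810050774
```

View pics/push.png

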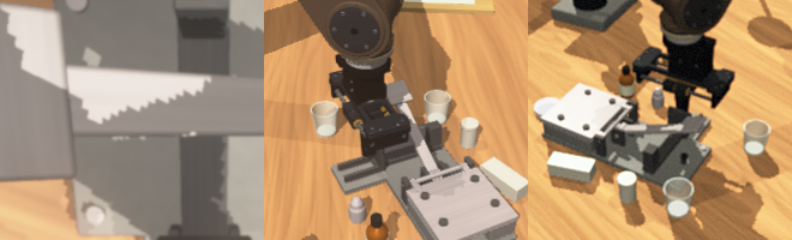

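The lock is at its end stop: the tab travelled about 40 mm, the reaction is stiff, and the block shows beyond the lever. I back off, rise and go over the pad.

apply_moves(slide=[[-0.01, -0.004, 0], [-0.028, -0.01, 0], [-0.028, -0.01, 0.03], [-0.028, -0.01, 0.07], [-0.028, -0.01, 0.11], [-0.028, -0.01, 0.14], [-0.015, 0.01, 0.14], [0.01, 0.035, 0.14], [0.035, 0.06, 0.14], [0.057, 0.082, 0.14], [0.057, 0.082, 0.14], [0.057, 0.082, 0.11], [0.057, 0.082, 0.095], [0.057, 0.082, 0.095]], turn=[0, 0, 0, 0, 0, 0, 0, 0, 0, 0, 0, 0, 0, 0], grip=[1, 1, 1, 1, 1, 1, 1, 1, 1, 1, 1, 1, 1, 1])

```text
clock: 7.1
position: [558.0, 18.8, 136.6]
eef_rot: [[0.939, 0.344, -0.021], [0.344, -0.939, 0.0], [-0.019, -0.007, -1.0]]
ft_force: [0.2, 0.0, 0.0]
finger_gap: 0.006
```

```bash
python3 - <<'E'
from h import *
ex=np.array([.34202,-.93969]);ey=np.array([.93969,.34202])
s=r.sense();print(s['clock'],s['position'].round(1),s['position'][:2]@ex,s['position'][:2]@ey,s['ft_force'].round(2))
ims=[]
for c in ['side','scene']:
    im,d=r.read_camera(c)
    for t,z in [('lock_tab',75),('lever_pad',116)]:
      for k in r.mark_of(t,c)[:1]:
        w=to_world(c,[k['at']],z=z)[0];print(c,t,round(k['p'],2),w.round(1),'s,t',w[:2]@ex,w[:2]@ey)
    u=project(c,[s['position']])[0];cv2.circle(im,(int(u[0]),int(u[1])),2,(0,255,0),-1)
    ims.append(im[100:300,200:420])
cv2.imwrite('pics/over.png',cv2.resize(np.hstack(ims),(792,360)))
E
```

```text
7.1 [558.   18.8 136.6] 173.1694401819122 530.7323390966206 [0.19 0.03 0.04]
side lock_tab 0.78 [516.2 -62.5  75. ] s,t 235.26681879641316 463.6716506135686
side lever_pad 0.92 [556.5  18.7 116. ] s,t 172.76083122701695 529.3846805233378
scene lock_tab 0.76 [521.7 -55.8  75. ] s,t 230.8997475478235 471.1918479928291
scene lever_pad 0.6 [563.5  19.4 116. ] s,t 174.53177496512728 536.1534941204787
```

View pics/over.png

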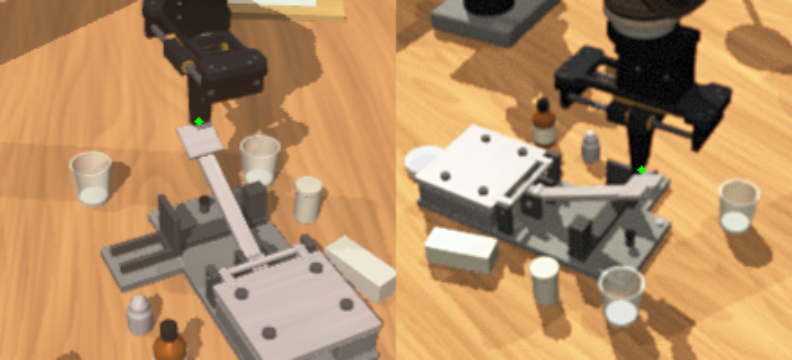

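Both views show the fingers over the pad and the lock block clear of the lever. I press along the pad's arc.

apply_moves(slide=[[0, 0, -0.01], [0, 0, -0.018], [-0.001, 0.002, -0.024], [-0.0018, 0.005, -0.031], [-0.0026, 0.007, -0.037], [-0.0036, 0.01, -0.045], [-0.0046, 0.0127, -0.053], [-0.0053, 0.0146, -0.061], [-0.006, 0.0165, -0.069], [-0.0065, 0.0178, -0.077], [-0.0068, 0.0188, -0.083], [-0.0068, 0.0188, -0.086], [-0.0068, 0.0188, -0.086]], turn=[0, 0, 0, 0, 0, 0, 0, 0, 0, 0, 0, 0, 0], grip=[1, 1, 1, 1, 1, 1, 1, 1, 1, 1, 1, 1, 1])

```text
clock: 8.48
position: [552.5, 37.8, 54.0]
eef_rot: [[0.939, 0.343, -0.015], [0.344, -0.939, 0.0], [-0.014, -0.005, -1.0]]
ft_force: [-2.9, 3.1, 10.5]
finger_gap: 0.005
```

```bash
python3 - <<'E'
from h import *
s=r.sense();print(s['clock'],s['position'].round(1),s['ft_force'].round(2))
ims=[]
for c in ['side','scene']:
    im,d=r.read_camera(c); ims.append(im[100:300,200:420])
cv2.imwrite('pics/down.png',cv2.resize(np.hstack(ims),(792,360)))
E
```

```text
8.4833 [552.5  37.8  54. ] [-2.94  3.09 10.54]
```

View pics/down.png

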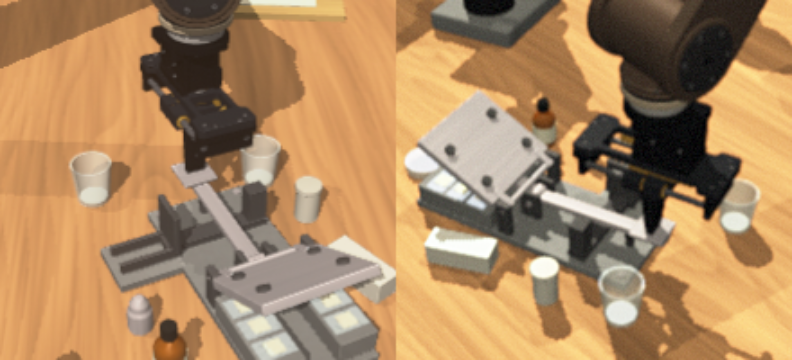

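The flap is up. TCP z is 54 mm and the force 10 N, so I press on to the stop.

apply_moves(slide=[[0, 0, -0.002], [0, 0, -0.004], [0, 0, -0.005], [0, 0, -0.005], [0, 0, -0.005]], turn=[0, 0, 0, 0, 0], grip=[1, 1, 1, 1, 1])

```text
clock: 9.0
position: [552.3, 38.2, 49.6]
eef_rot: [[0.939, 0.343, -0.015], [0.344, -0.939, 0.0], [-0.014, -0.006, -1.0]]
ft_force: [-3.5, 2.1, 12.3]
finger_gap: 0.006
```

apply_moves(slide=[[0, 0, -0.0015], [0, 0, -0.003], [0, 0, -0.003], [0, 0, -0.003], [0, 0, -0.003]], turn=[0, 0, 0, 0, 0], grip=[1, 1, 1, 1, 1])

```text
clock: 9.42
position: [552.3, 38.3, 47.5]
eef_rot: [[0.939, 0.344, -0.014], [0.344, -0.939, 0.0], [-0.013, -0.005, -1.0]]
ft_force: [-4.7, -0.3, 18.9]
finger_gap: 0.007
```

```bash
python3 - <<'E'
from h import *
ex=np.array([.34202,-.93969]);ey=np.array([.93969,.34202])
s=r.sense();print(s['clock'],s['position'].round(1),s['ft_force'].round(2))
for c in ['side','scene']:
    im,d=r.read_camera(c)
    for k in r.trace('flap_plate',c)[:1]:
        v,u=np.nonzero(cv2.erode(k['region'].astype(np.uint8),np.ones((5,5)))&(d>0));P=to_world(c,np.c_[u,v],depth=d[v,u])
        q=P[:,:2]@ex; f=np.polyfit(q,P[:,2],1); g=abs(P[:,2]-np.polyval(f,q))<8; print(c,'flap slope',np.arctan(np.polyfit(q[g],P[g,2],1)[0]),g.mean())
    for t in ['lock_tab','lever_pad','canister','cup_a','dropper','slide_box','objective','petri']:
        for k in r.mark_of(t,c)[:2]:
            w=to_world(c,[k['at']],z={'lock_tab':75,'lever_pad':50}.get(t,0))[0];print(c,t,round(k['p'],2),w.round(),'s,t',(w[:2]@ex).round(1),(w[:2]@ey).round(1))
    if c=='side': cv2.imwrite('pics/end.png',cv2.resize(im[80:320,200:440],(600,600)))
print(r.sense()['ft_force'])
E
```

```text
9.4167 [552.3  38.3  47.5] [-4.73 -0.28 18.87]
side flap slope 0.5342204550816813 1.0
side lock_tab 0.72 [516. -59.  75.] s,t 231.6 464.8
side lever_pad 0.69 [549.  36.  50.] s,t 153.7 528.1
side lever_pad 0.25 [ 477. -215.   50.] s,t 365.5 374.9
side canister 0.68 [694.  -9.   0.] s,t 245.7 649.6
side cup_a 0.98 [643.  79.   0.] s,t 146.0 631.3
side cup_a 0.69 [426.  60.   0.] s,t 89.2 420.9
side slide_box 0.86 [ 730. -121.    0.] s,t 363.2 644.4
side objective 0.74 [ 472. -168.    0.] s,t 319.4 386.1
side objective 0.7 [ 667. -305.    0.] s,t 514.4 522.5
side petri 0.55 [ 666. -303.    0.] s,t 512.5 522.4
side petri 0.51 [ 476. -167.    0.] s,t 319.7 390.4
scene flap slope 0.554224616110435 0.9985096870342772
scene lock_tab 0.93 [513. -59.  75.] s,t 230.9 462.1
scene lever_pad 0.84 [557.  31.  50.] s,t 161.9 534.3
scene canister 0.88 [693.   2.   0.] s,t 235.5 652.1
scene canister 0.21 [ 503. -239.    0.] s,t 396.3 390.9
scene cup_a 0.8 [418.  55.   0.] s,t 91.2 412.1
scene cup_a 0.71 [639.  75.   0.] s,t 148.1 626.5
scene dropper 0.82 [ 512. -243.    0.] s,t 403.1 398.2
scene slide_box 0.65 [ 735. -107.    0.] s,t 351.7 653.9
scene petri 0.68 [ 661. -299.   -0.] s,t 506.7 518.8
[-4.86663443  0.58338681 19.07308564]
```

View pics/end.png

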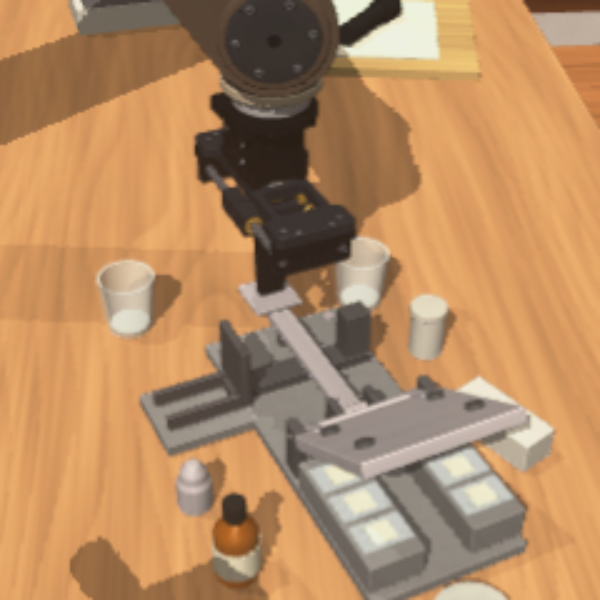

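The flap stands at about 0.54 rad, its full opening. The force has climbed to 19 N at the stop, the lock is at its end, and the bystanders are where they were. I hand in.

```bash
python3 -c "
from cell import r
print(r.close_job())"
```

```text
the job is handed in; nothing more can be done
None
```

The press is open: I pushed the lock tab to its end stop, pressed the lever's long end down to its bottom stop, and handed the job in at about 10 s while holding it there.

**Lock:** the tab travelled about 40 mm. The push ended with about 60 N on the wrist at the stop, more than was needed but under the 120 N limit. The picture shows the block out from under the lever.

**Lever and flap:** the fingers hold the pad down with about 19 N, at z 47.5 mm. The flap slope reads 0.53 rad from one camera and 0.55 rad from the other, against about 0.54 expected. The flap was raised by the lever only.

**Bystanders:** they look unmoved in the last pictures, and their positions agree with the first ones.

**Disagreements:** the scene and side cameras differed by up to about 8 mm. I averaged them for the press position, and the wrist camera's view matched that within a few mm. In the last check the networks missed the dropper in the side view and the objective in the scene view, and some labels were swapped at low confidence. Each missed thing was found by the other camera.

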